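# Slide the bench scraper out over the shelf edge

## Task

The rectangular steel bench scraper has come off its magnet strip and lies flat on the oak shelf, too thin to get hold of. Without picking it up, push it along the shelf towards the open front until its blade sticks out over the shelf's edge by about 4 cm, square to the edge, so that it can be taken from there. Leave everything else where it is, and take the hand away.

Things in the scene. Friction and masses are not known exactly. Their poses are not given: they have to be found in the camera images.
- cupboard: Fixed open cupboard: oak shelf board 580 (x) by 320 (y) mm, flat top 60 mm above the worktop; white back panel rises 160 mm above it along the -y side (magnet strips, spoons and knife reach 20 mm out), 30 mm deep uprights at its two ends. Origin under the middle of the board at worktop height; x along the shelf, +y from panel to open front edge, z up.
- shelf_edge (a point): Middle of the shelf's open front edge, at the height of the shelf's top; axes as the cupboard's (x along the edge, +y straight outwards over the worktop).
- scraper: Loose steel bench scraper, 0.3 kg, flat on the shelf, 130 (x) by 110 (y) mm: a 3 mm thick blade in front (+y, towards the open edge) and a rolled grip edge 12 mm high, 12 mm deep along the whole back (-y). Balances 45 mm from its back. Origin at the centre of its underside; x along the rolled edge, z up. Starts turned at most 0.25 rad to the shelf, wholly on it.
- blade_corner_a (a point): Corner of the scraper's blade on its free (front) edge at the -x end, at the underside.
- blade_corner_b (a point): The other corner of the blade's free edge, at the +x end, at the underside.
- scraper_back (a point): Middle of the back face of the scraper's rolled edge, 6 mm above the underside.
- tin_base: Loose flat round steel tin base, diameter 90 mm, 4 mm thick, lying beside the scraper; origin at the centre of its underside. Leave alone.
- mould: Loose green silicone loaf mould, 96 mm (x) by 200 mm (y), 50 mm high, at the +x end of the shelf; origin at the centre of its underside. Leave alone.
- bowl: Loose clear glass bowl, rim diameter 100 mm, 52 mm high, at the -x end of the shelf at the back; origin at the centre of its underside. Leave alone.
- separator: Loose white plastic egg separator, a cup of diameter 68 mm, 26 mm high, with a clip tongue reaching 66 mm from the centre towards its own +y, at the back of the shelf near the +x end; origin at the centre of its underside. Leave alone.
- cutter: Loose round steel pastry cutter, an open ring of diameter 52 mm, 35 mm high, at the back of the shelf; origin at the centre of its underside. Leave alone.
- mug: Loose white mug, diameter 80 mm, 90 mm high, on the worktop in front of the shelf; origin at the centre of its underside. Leave alone.
- jar: Loose closed amber glass jar, diameter 70 mm, 110 mm high, on the worktop in front of the shelf; origin at the centre of its underside. Leave alone.

How it is judged (in metres and radians):
At the end, for the whole second after the job is handed in: Both front corners of the scraper's blade stand 30 to 50 mm out beyond the shelf's front edge (40 mm, square to the edge), and the scraper lies flat on the shelf (within 5 mm in height and 0.05 rad) and at rest (y of blade_corner_a in the frame of shelf_edge between 0.03 and 0.05 m and y of blade_corner_b in the frame of shelf_edge between 0.03 and 0.05 m and z of scraper in the frame of shelf_edge between -0.005 and 0.005 m and angle between scraper's own z axis and vertical below 0.05 rad and linear speed of scraper below 0.01 m/s); the robot touches nothing.
It fails at once if the scraper is picked up (its middle rises more than 12 mm, or it tilts more than 0.2 rad) (z of scraper in the frame of shelf_edge above 0.012 m or angle between scraper's own z axis and vertical above 0.2 rad).
It fails at once if the scraper falls off the shelf (z of scraper in the frame of shelf_edge below -0.012 m).
It fails at once if any other thing (tin base, mould, bowl, separator, cutter, mug, jar) is moved more than 20 mm (distance of any of tin_base, mould, bowl, separator, cutter, mug, jar from where it was at the start of the episode above 0.02 m).
It also fails if it takes over 42 s, if anything falls off the work surface, if the arm or the gripper's body presses on something with over 40 N, if the wrist force passes 120 N, or if a joint passes its speed limit or range.

## Robot

A 6-joint arm with a two-finger parallel gripper is mounted at the origin on the work surface. World frame = base frame: x ahead of the robot, y to its left, z up, the work surface at z = 0. Lengths are in mm, angles in rad, forces in N, time in s.
With the tool pointing down it reaches from about 350 to 725 mm from the base axis. Payload 4.3 kg.
Tool frame: the origin (TCP) lies midway between the tips of the shut fingers; the grasp point (between the pads) lies 19 mm behind it; z points along the fingers, y is the direction in which the jaws open and shut (so a half turn about z gives the same grasp; the last joint's range is limited). The gripper opens to 85 mm and grips with 20 to 120 N. Pads are 22 mm wide; open, the fingers measure 114 mm over their backs; the gripper's body (76 mm by 85 mm) begins 54 mm behind the grasp point. The pads swing forward as they close: fully open they stand 13 mm farther back than shut.
Start: joints at [-1.427, 0.377, 0.081, 1.274, 0, 1.46], TCP at [144.382, -556.615, 231.329] pointing down, gripper open.
Joint ranges: [-2.72, 2.72], [-0.84, 1.66], [-1.02, 1.22], [-1.77, 2.12], [-1.37, 1.28], [-3.14, 3.14]. Speed limits (rad/s): [2.57, 2.57, 3.14, 3.14, 3.14, 3.14].

## Interface

Orientations are given as a unit quaternion [x, y, z, w].
In Python, from cell import sensors, snapshot, camera_model, arm, models gives the robot as it stands. The module is installed in compiled form; this text tells all that it offers.
- The arm moves only by the tool play_rows, never from a script. Its argument "plan" is text: rows parted by semicolons, each of 7 numbers parted by spaces: the shift along the tool's x, y, z in mm, then the turn, a rotation vector about the tool's x, y, z in rad, then the finger opening in mm, from 0 to 85.4. A call has exactly 8 rows; each row shifts and turns the pose as measured when the row begins, along the tool's axes as they then stand; what a row does not reach is not made up. A row lasts 1/12 s, in which the tool goes at most 41.7 mm and 7.16 degrees, less where a joint would pass 70% of its speed; a pose out of reach is approached as far as the arm can. A call with a gripper value outside its range is refused whole. The fingers move at their own pace and stop on an object; "squeeze" is the grip in N (left out, the last holds). Time passes only in rows, so rows that do not move let the fingers close, or fill a call up. It gives the time, the measured TCP pose, the force and the opening at its end, in the units of the state.
- sensors.state(): the state, without advancing time (a new reading comes with each control period).
- snapshot(name): name is "side" or "top"; returns (picture, depth): 420x560x3 uint8, red, green, blue; 420x560 float32, mm along the optical axis (not along the pixel's ray), 0 where there is no reading.
- camera_model(name): a dict with "fx", "fy", "cx", "cy" (pixels), "k1" (the pictures are not rectified: a ray, as slopes to the right and down, at radius r is drawn at 1 + k1 r^2 times it, then the intrinsics apply), "cam_to_world" (4x4, takes a point from camera to world coordinates). Camera axes: x right, y down, z forward; pixel columns grow to the right and rows downward; lengths in mm; the calibration is good to about 2 mm. A picture is of the moment at which its call begins. camera_model takes no time and is no camera call.
- arm.hand_in(): hands the job in, once; it reports no verdict.
Trained networks look in the newest picture that a camera, given by its name, has taken for a name from the list of things; names that differ only in an ending like _2 or _b are one class to them, and where a whole thing is asked for, a point or a joint stands for the part that bears it (a point fixed in the world has none). Each returns a list of dicts, best first, with "confidence" (0 to 1); they miss things now and then, are a little off and sometimes report something else, mostly with a low value. They report only what shows in the picture. A call takes as long as a camera call.
- models.trace(camera, name): "mask" (420x560 bool, what is visible of it).
- models.pinpoint(camera, name): "location" ([x, y, z] in mm, in world coordinates, good to about 4 mm: a listed point, or the origin of a listed thing).
The state is a dict: "clock": time; "joint_pos": joint angles; "joint_velocities": joint speeds; "joint_efforts": joint torques, N m; "eef_pos": TCP position; "tcp_rot": TCP orientation; "ft_force": force on the tool from outside, world axes, zero at the start; "moment": the same for the moment, N m; "grip_width": opening from 0.0 (shut) to 1.0 (fully open).
Only numpy, scipy, OpenCV 4.12 (cv2) and the standard library are available. Lean on these libraries where they do the work, as an engineer would, in place of code of your own. Each camera call takes 0.05 s, during which the arm holds its last target.

## Working session

There is one attempt and no reset: what is moved stays moved. The work goes in short steps, Python scripts to look and compute and a tool call to move; the robot and the scene stay as the last step left them, time stands still between calls to the robot, and variables do not carry over. Pictures are saved under pics/ and viewed, and the job is handed in when it is done.

Besides the shell and the picture viewer there is one more tool, called after "Emit:" in YAML: its name, and indented under it one key for each argument. play_rows: Moves the arm, as the interface text tells. Its arguments: {"type":"object","properties":{"plan":{"type":"string"},"squeeze":{"type":"number"}},"required":["plan"]}

```bash
mkdir -p pics; ls; python3 - <<'E'
from cell import sensors, snapshot, camera_model, arm, models
import cv2, numpy as np
s=sensors.state()
for k,v in s.items(): print(k,np.round(v,4))
for n in("side","top"):
    im,d=snapshot(n); cv2.imwrite(f"pics/{n}0.png",im[:,:,::-1]); np.save(f"{n}0.npy",d)
    c=camera_model(n); print(n,{k:np.round(v,3).tolist() for k,v in c.items()})
    for t in ["cupboard","scraper","blade_corner_a","blade_corner_b","scraper_back","shelf_edge","tin_base","mould","bowl","separator","cutter","mug","jar"]:
        try: print(n,t,[(round(r["confidence"],2),np.round(r["location"],1).tolist()) for r in models.pinpoint(n,t)][:3])
        except Exception as e: print(t,e)
print(sensors.state()["clock"])
E
```

```text
pics
clock 0.0
joint_pos [-1.4273  0.3781  0.0796  1.2744 -0.      1.4605]
joint_velocities [ 0.0004 -0.0001 -0.0012  0.0005 -0.0005 -0.0016]
joint_efforts [-6.00000e-04 -4.63611e+01  2.69871e+01  2.08000e-02 -0.00000e+00
 -0.00000e+00]
eef_pos [ 144.2946 -555.9264  230.3409]
tcp_rot [ 0.992   0.1266 -0.     -0.001 ]
ft_force [-0.2037  0.6113 -0.5816]
moment [ 0.0253 -0.0472 -0.0033]
grip_width 0.999
side {'fx': 402.091, 'fy': 402.091, 'cx': 285.659, 'cy': 213.484, 'k1': -0.021, 'cam_to_world': [[-0.704, -0.43, 0.566, -23.189], [-0.711, 0.424, -0.562, 593.281], [0.002, -0.797, -0.604, 693.037], [0.0, 0.0, 0.0, 1.0]]}
side cupboard [(0.55, [532.7, -183.2, -3.3])]
side scraper [(0.81, [603.6, -137.8, 63.4])]
side blade_corner_a [(0.78, [666.9, -72.9, 57.5]), (0.55, [539.1, -92.4, 60.0]), (0.54, [491.2, 249.1, -4.4])]
side blade_corner_b [(0.78, [666.9, -72.9, 57.5]), (0.55, [539.1, -92.4, 60.0]), (0.54, [491.2, 249.1, -4.4])]
side scraper_back [(0.7, [611.9, -188.3, 68.2])]
side shelf_edge [(0.87, [531.5, -19.5, 58.0]), (0.32, [655.7, -296.6, 61.0])]
side tin_base [(0.8, [446.9, -123.2
[... 424 characters left out ...]
084], [0.0, 0.0, 0.0, 1.0]]}
top cupboard [(0.55, [534.4, -177.6, 1.0])]
top scraper [(0.81, [604.8, -134.2, 60.7])]
top blade_corner_a [(0.77, [667.7, -72.0, 60.4]), (0.74, [533.2, -90.3, 56.2])]
top blade_corner_b [(0.77, [667.7, -72.0, 60.4]), (0.74, [533.2, -90.3, 56.2])]
top scraper_back [(0.78, [614.2, -188.1, 67.0])]
top shelf_edge [(0.64, [532.8, -23.8, 62.5])]
top tin_base [(0.57, [447.5, -124.4, 59.7])]
top mould [(0.74, [764.9, -145.5, 60.2])]
top bowl [(0.83, [309.0, -246.4, 59.6])]
top separator [(0.56, [651.2, -296.6, 59.1])]
top cutter [(0.89, [464.6, -294.6, 63.5])]
top mug [(0.84, [497.8, 247.1, 4.6]), (0.52, [764.8, -144.5, 62.4])]
top jar [(0.67, [663.6, 300.7, -0.2])]
1.4
```

View pics/top0.png

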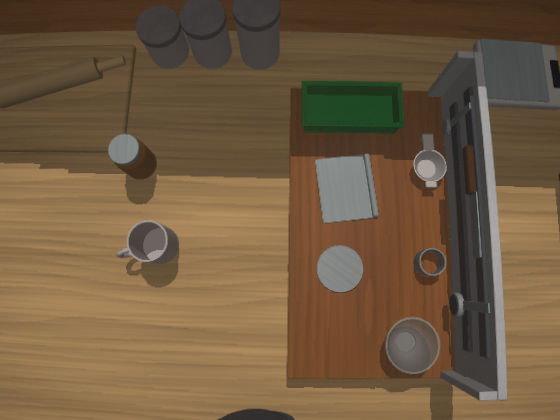

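View pics/side0.png

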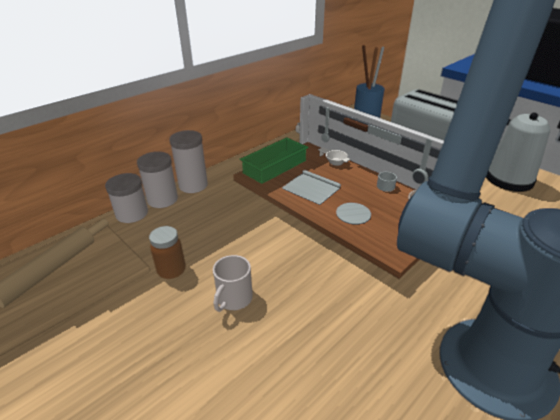

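The top view shows the scraper at cols 317–377, rows 155–222, with its rolled edge at right (col ~371). The shelf's front edge is near col 290. The tin base is at (340,268), the mould at (352,107) and the separator at (430,165). Next I'll measure the edge line and the scraper's angle.

```bash
cat > h.py <<'E'
from cell import sensors, snapshot, camera_model, arm, models
import cv2, numpy as np
from scipy.spatial.transform import Rotation as R
def rays(n,uv):
    c=camera_model(n); K=np.array([[c["fx"],0,c["cx"]],[0,c["fy"],c["cy"]],[0,0,1.]])
    p=cv2.undistortPoints(np.asarray(uv,np.float64).reshape(-1,1,2),K,np.array([c["k1"],0,0,0,0.])).reshape(-1,2)
    # exact inverse: r_d=r(1+k r^2)
    return np.c_[p,np.ones(len(p))],np.array(c["cam_to_world"])
def cloud(n,d):
    v,u=np.mgrid[0:420,0:560]; r,T=rays(n,np.c_[u.ravel(),v.ravel()])
    P=(r*d.reshape(-1,1))@T[:3,:3].T+T[:3,3]; return P.reshape(420,560,3)
def onplane(n,uv,z):
    r,T=rays(n,uv); D=r@T[:3,:3].T; o=T[:3,3]; return o+D*((z-o[2])/D[:,2])[:,None]
E
cat > meas.py <<'E'
from h import *
import sys
tag=sys.argv[1]
for n in ("top","side"):
    im,d=snapshot(n); cv2.imwrite(f"pics/{n}{tag}.png",im[:,:,::-1]); P=cloud(n,d)
    if n=="top":
        # front edge: per row, last pixel with z>40 around the edge
        e=[]
        for v in range(140,370,2):
            z=P[v,270:330,2]; ok=np.where((z[:-1]<30)&(z[1:]>45))[0]
            if len(ok): e.append((270+ok[0]+.5,v))
        E=onplane(n,e,60); 
        k=np.polyfit(E[:,0],E[:,1],1)
        for _ in range(3):
            r=E[:,1]-np.polyval(k,E[:,0]); E=E[abs(r)<3]; k=np.polyfit(E[:,0],E[:,1],1)
        print("edge y=%.4f x + %.2f ; y@533 %.1f y@600 %.1f n=%d rms %.2f"%(k[0],k[1],np.polyval(k,533),np.polyval(k,600),len(E),np.std(E[:,1]-np.polyval(k,E[:,0]))))
        print("shelf z",np.median(P[230:250,380:410,2]))
    t=models.trace(n,"scraper")
    if t:
        m=t[0]["mask"].astype(np.uint8); print(n,"conf",t[0]["confidence"],m.sum())
        c=max(cv2.findContours(m,cv2.RETR_EXTERNAL,cv2.CHAIN_APPROX_NONE)[0],key=len).reshape(-1,2)
        W=onplane(n,c,63); r=cv2.minAreaRect(W[:,:2].astype(np.float32)); print("rect",np.round(r[0],1),np.round(r[1],1),round(r[2],2)); print(np.round(cv2.boxPoints(r),1).tolist())
        b=im.copy(); cv2.drawContours(b,[c.reshape(-1,1,2)],-1,(255,0,0),1); cv2.imwrite(f"pics/{n}{tag}m.png",cv2.resize(b[:,:,::-1],(800,600)))
    for q in ["scraper","blade_corner_a","scraper_back","shelf_edge"]:
        print(n,q,[(round(r["confidence"],2),np.round(r["location"],1).tolist()) for r in models.pinpoint(n,q)][:3])
s=sensors.state(); print(s["clock"],np.round(s["eef_pos"],1),np.round(s["ft_force"],1))
E
python3 meas.py 1
```

```text
edge y=0.0081 x + -24.27 ; y@533 -19.9 y@600 -19.4 n=73 rms 0.42
shelf z 59.74971701388637
top scraper [(0.88, [606.8, -131.1, 57.3])]
top blade_corner_a [(0.85, [533.8, -90.1, 61.0]), (0.76, [666.7, -71.8, 61.3]), (0.22, [494.8, 243.8, 2.5])]
top scraper_back [(0.92, [615.8, -190.5, 68.3])]
top shelf_edge [(0.94, [530.6, -23.3, 58.9])]
side conf 0.79 1065
rect [ 608.7 -138.3] [136.1 123.2] 7.47
[[533.2000122070312, -86.0999984741211], [549.2000122070312, -208.3000030517578], [684.0999755859375, -190.60000610351562], [668.0999755859375, -68.4000015258789]]
side scraper [(0.82, [606.1, -135.6, 61.2])]
side blade_corner_a [(0.82, [537.1, -90.5, 59.4]), (0.73, [531.9, -183.7, -5.6]), (0.68, [666.5, -71.7, 56.8])]
side scraper_back [(0.69, [611.4, -188.8, 68.6])]
side shelf_edge [(0.65, [533.3, -20.3, 57.8])]
2.0 [ 144.4 -556.6  231.3] [ 0.6  0.1 -0.3]
```

Emit:
play_rows:
  plan: "0 0 -25 0 0 0 85;0 0 -25 0 0 0 85;0 0 -25 0 0 0 85;35 0 0 0 0 -0.061 85;35 0 0 0 0 -0.061 85;35 0 0 0 0 -0.061 85;35 0 0 0 0 -0.061 85;35 0 0 0 0 -0.061 85"

```text
clock: 2.67
eef_pos: [305.6, -493.9, 308.5]
tcp_rot: [0.961, 0.275, -0.001, -0.0]
ft_force: [-0.6, -0.5, 0.6]
grip_width: 1.0
```

Emit:
play_rows:
  plan: "35 0 0 0 0 -0.061 85;35 0 0 0 0 -0.061 85;35 0 0 0 0 -0.061 85;35 0 0 0 0 -0.061 85;35 0 0 0 0 -0.061 85;35 0 0 0 0 -0.061 85;35 0 0 0 0 -0.061 85;35 0 0 0 0 -0.061 85"

```text
clock: 3.33
eef_pos: [513.7, -291.0, 307.2]
tcp_rot: [0.86, 0.51, -0.0, 0.001]
ft_force: [0.8, -0.0, 0.1]
grip_width: 0.994
```

```bash
cat > go.py <<'E'
from h import *
import sys
# go.py x y z yaw(of tool x)
s=sensors.state(); p=s["eef_pos"]; q=R.from_quat(s["tcp_rot"])
x,y,z,a=map(float,sys.argv[1:5])
T=R.from_matrix(np.c_[[np.cos(a),np.sin(a),0],[np.sin(a),-np.cos(a),0],[0,0,-1]])
tx=q.apply([1,0,0])
print("t",s["clock"],"p",np.round(p,1),"yaw",round(np.arctan2(tx[1],tx[0]),4),"zaxis",np.round(q.apply([0,0,1]),4),"F",np.round(s["ft_force"],1),"q",np.round(s["joint_pos"],2),"w",s["grip_width"])
print("shift tool",np.round(q.inv().apply(np.array([x,y,z])-p),1),"rotvec",np.round((q.inv()*T).as_rotvec(),4))
E
python3 go.py 617 -219 300 1.708
```

```text
t 3.3333 p [ 513.7 -291.   307.2] yaw 1.0692 zaxis [ 6.0e-04 -1.7e-03 -1.0e+00] F [ 0.8 -0.   0.1] q [-0.62  0.41  0.32  1.48 -0.    1.45] w 0.994434454875398
shift tool [112.9  56.    7.2] rotvec [ 0.0009  0.0016 -0.6388]
```

Emit:
play_rows:
  plan: "28 14 0 0 0 0 85;28 14 0 0 0 0 85;28 14 0 0 0 0 85;28 14 0 0 0 0 85;0 0 0 0 0 -0.1 85;0 0 0 0 0 -0.1 85;0 0 0 0 0 -0.1 85;0 0 0 0 0 -0.1 85"

```text
clock: 4.0
eef_pos: [625.9, -204.5, 305.5]
tcp_rot: [0.731, 0.682, 0.001, -0.0]
ft_force: [0.3, -0.0, 0.0]
grip_width: 0.995
```

```bash
python3 go.py 617 -219 150 1.708
```

```text
t 4.0 p [ 625.9 -204.5  305.5] yaw 1.502 zaxis [ 7.0e-04  1.2e-03 -1.0e+00] F [ 0.3 -0.   0. ] q [-0.41  0.58  0.59  1.58  0.    1.23] w 0.9945083765849008
shift tool [-15.3  -8.  155.5] rotvec [ 0.0008 -0.0012 -0.206 ]
```

Emit:
play_rows:
  plan: "-7 -4 0 0 0 -0.1 85;-8 -4 0 0 0 -0.105 85;0 0 30 0 0 0 85;0 0 30 0 0 0 85;0 0 30 0 0 0 85;0 0 30 0 0 0 85;0 0 30 0 0 0 85;0 0 0 0 0 0 85"

```text
clock: 4.67
eef_pos: [620.5, -220.1, 152.3]
tcp_rot: [0.651, 0.759, 0.002, 0.004]
ft_force: [-2.0, 0.8, -2.3]
grip_width: 0.995
```

```bash
python3 go.py 617 -219 75 1.708; python3 meas.py 2
```

```text
t 4.6667 p [ 620.5 -220.1  152.3] yaw 1.7236 zaxis [ 0.0082 -0.0022 -1.    ] F [-2.   0.8 -2.3] q [-0.44  0.57  0.18  1.17  0.    0.98] w 0.9945989970317417
shift tool [ 1.8 -3.9 77.3] rotvec [0.0078 0.0034 0.0156]
edge y=0.0035 x + -22.73 ; y@533 -20.9 y@600 -20.6 n=103 rms 1.03
shelf z 59.852057586778415
top conf 0.82 3494
rect [ 609.4 -134.4] [128.9 112.4] 7.93
[[537.9000244140625, -87.5999984741211], [553.4000244140625, -198.89999389648438], [681.0, -181.10000610351562], [665.5, -69.80000305175781]]
top scraper [(0.87, [609.2, -134.3, 60.4])]
top blade_corner_a [(0.85, [664.9, -71.2, 57.2]), (0.77, [534.7, -88.3, 56.8])]
top scraper_back [(0.63, [612.4, -189.3, 66.6]), (0.19, [653.1, -295.5, 55.3])]
top shelf_edge [(0.89, [533.5, -21.5, 58.9])]
side conf 0.57 1056
rect [ 604.9 -135.1] [130.3 124.8] 6.76
[[532.9000244140625, -80.80000305175781], [547.5999755859375, -204.6999969482422], [677.0, -189.39999389648438], [662.2999877929688, -65.4000015258789]]
side scraper [(0.97, [605.3, -139.1, 60.3]), (0.4, [533.2, -182.4, -5.6])]
side blade_corner_a [(0.88, [540.5, -88.8, 58.0]), (0.59, [666.8, -73.9, 57.4])]
side scraper_back [(0.81, [613.0, -188.3, 66.5])]
side shelf_edge [(0.79, [531.1, -18.0, 55.0])]
5.2667 [ 625.2 -222.2  160.3] [ 0.1 -0.4  0.2]
```

View pics/top2m.png

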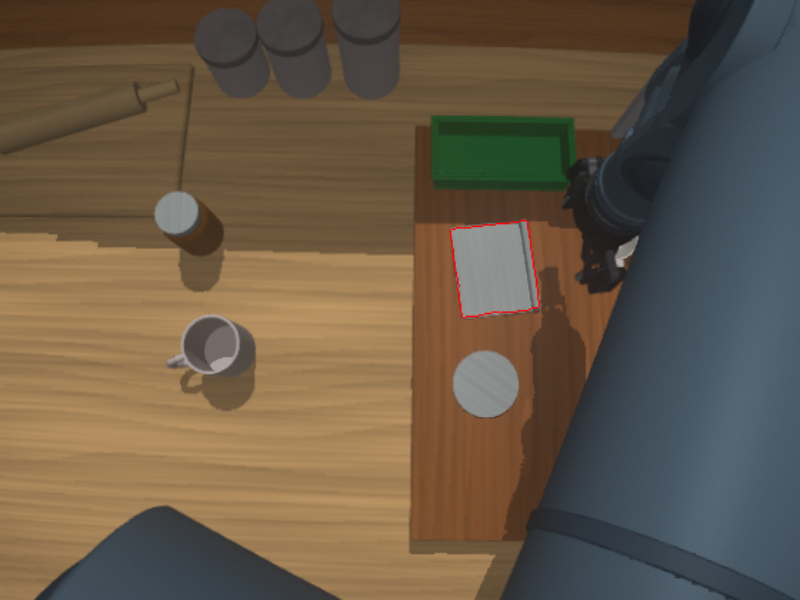

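```bash
python3 go.py 617 -219 70 1.708
```

```text
t 5.2667 p [ 625.2 -222.2  160.3] yaw 1.7236 zaxis [ 0.0203 -0.0079 -0.9998] F [ 0.1 -0.4  0.2] q [-0.44  0.57  0.19  1.18  0.    0.98] w 0.9960961959665627
shift tool [ 5.4 -9.3 90.1] rotvec [0.019  0.0107 0.0157]
```

Emit:
play_rows:
  plan: "3 -5 15 0.01 0.005 0.01 85;2 -4 15 0.01 0.005 0.005 85;0 0 15 0 0 0 85;0 0 15 0 0 0 85;0 0 15 0 0 0 85;0 0 12 0 0 0 85;0 0 0 0 0 0 85;0 0 0 0 0 0 85"

```text
clock: 5.93
eef_pos: [614.9, -218.5, 67.8]
tcp_rot: [0.657, 0.754, -0.001, -0.001]
ft_force: [0.0, -0.2, -0.1]
grip_width: 0.996
```

```bash
python3 go.py 617 -219 53 1.708;
```

```text
t 5.9333 p [ 614.9 -218.5   67.8] yaw 1.708 zaxis [-3.1e-03 -2.0e-04 -1.0e+00] F [ 0.  -0.2 -0.1] q [-0.44  0.62  0.04  1.   -0.    1.  ] w 0.9959087633134356
shift tool [-0.8  2.1 14.8] rotvec [-0.0031 -0.0002 -0.    ]
```

Emit:
play_rows:
  plan: "0 0 5 0 0 0 85;0 0 5 0 0 0 85;0 0 3 0 0 0 85;0 0 1 0 0 0 85;0 0 1 0 0 0 85;0 0 0 0 0 0 85;0 0 0 0 0 0 85;0 0 0 0 0 0 85"

```text
clock: 6.6
eef_pos: [616.6, -219.3, 54.3]
tcp_rot: [0.657, 0.754, -0.001, 0.001]
ft_force: [-0.1, 0.3, 0.5]
grip_width: 0.992
```

```bash
python3 go.py 617 -219 50 1.708; python3 - <<'E'
from h import *
im,d=snapshot("side"); cv2.imwrite("pics/s3.png",cv2.resize(im[120:260,230:430,::-1],(800,560),interpolation=cv2.INTER_CUBIC))
im,d=snapshot("top"); cv2.imwrite("pics/t3.png",cv2.resize(im[80:260,280:480,::-1],(660,594),interpolation=cv2.INTER_CUBIC))
E
```

```text
t 6.6 p [ 616.6 -219.3   54.3] yaw 1.7081 zaxis [ 7.e-04 -2.e-03 -1.e+00] F [-0.1  0.3  0.5] q [-0.44  0.63  0.03  0.96 -0.    1.  ] w 0.9924855050773705
shift tool [0.3 0.5 4.3] rotvec [0.0004 0.0021 0.0001]
```

View pics/s3.png

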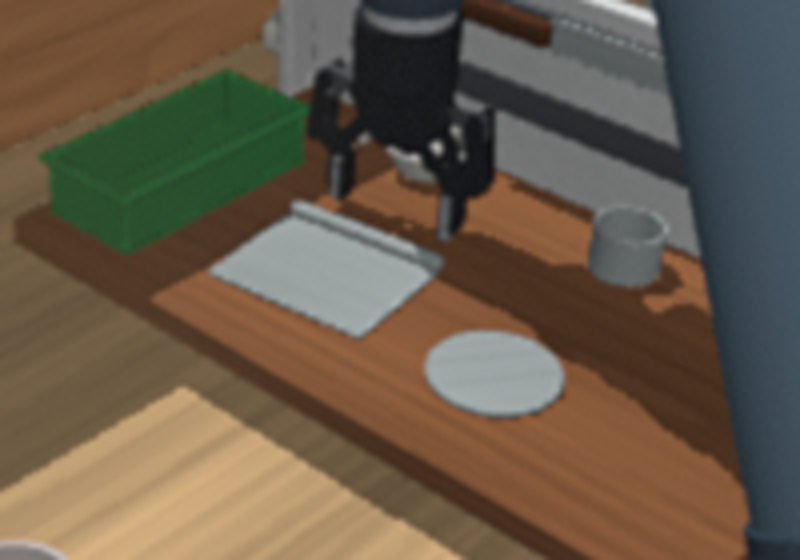

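View pics/t3.png

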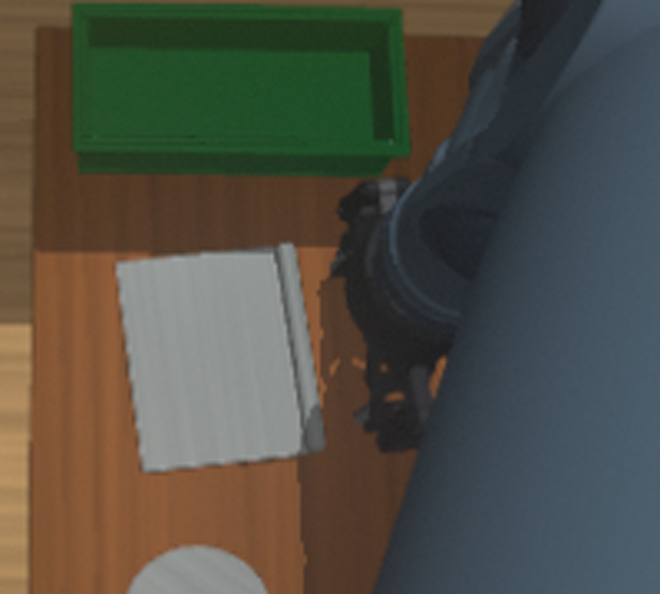

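Emit:
play_rows:
  plan: "0 0 1 0 0 0 85;0 0 1 0 0 0 85;0 0 1 0 0 0 85;0 0 1 0 0 0 85;0 0 0 0 0 0 85;0 0 0 0 0 0 85;0 0 0 0 0 0 85;0 0 0 0 0 0 85"

```text
clock: 7.37
eef_pos: [616.7, -219.4, 50.1]
tcp_rot: [0.657, 0.754, -0.0, 0.001]
ft_force: [0.1, 0.4, 0.3]
grip_width: 0.995
```

Emit:
play_rows:
  plan: "4 0 -1 0 0 0 85;4 0 0 0 0 0 85;4 0 0 0 0 0 85;4 0 0 0 0 0 85;4 0 0 0 0 0 85;4 0 0 0 0 0 85;4 0 0 0 0 0 85;0 0 0 0 0 0 85"

```text
clock: 8.03
eef_pos: [612.7, -189.5, 51.4]
tcp_rot: [0.657, 0.754, -0.001, 0.002]
ft_force: [-0.2, 1.1, 0.3]
grip_width: 0.999
```

```bash
python3 go.py 607 -102 51 1.577; python3 meas.py 4
```

```text
t 8.0333 p [ 612.7 -189.5   51.4] yaw 1.7079 zaxis [ 0.0016 -0.0044 -1.    ] F [-0.2  1.1  0.3] q [-0.4   0.61 -0.02  0.94 -0.    1.04] w 0.9987904973846662
shift tool [87.4  6.3  0. ] rotvec [0.0013 0.0045 0.1309]
edge y=0.0078 x + -24.17 ; y@533 -20.0 y@600 -19.5 n=80 rms 0.50
shelf z 623.2980589179177
top conf 0.55 3505
rect [ 607.7 -121.7] [129.6 112.6] 8.03
[[535.7000122070312, -75.0], [551.4000244140625, -186.5], [679.7000122070312, -168.39999389648438], [664.0, -56.900001525878906]]
top scraper [(0.74, [605.0, -119.2, 55.5])]
top blade_corner_a [(0.75, [662.9, -59.6, 59.8]), (0.59, [533.5, -73.9, 57.7])]
top scraper_back [(0.86, [615.0, -176.2, 67.6]), (0.29, [603.9, -120.3, 58.6])]
top shelf_edge [(0.77, [531.3, -21.1, 62.5])]
side conf 0.75 1088
rect [ 606.2 -124.6] [134.8 121.6] 8.11
[[530.9000244140625, -74.0], [548.0999755859375, -194.3000030517578], [681.5, -175.3000030517578], [664.4000244140625, -54.900001525878906]]
side scraper [(0.96, [601.9, -124.1, 58.4]), (0.52, [662.7, -60.8, 55.8]), (0.33, [536.1, -79.9, 61.6])]
side blade_corner_a [(0.7, [664.1, -64.1, 57.2]), (0.68, [533.8, -79.9, 61.3])]
side scraper_back [(0.55, [611.6, -177.3, 66.8])]
side shelf_edge [(0.66, [534.4, -25.4, 56.1]), (0.42, [765.7, -144.1, 60.9])]
8.6333 [ 612.9 -190.5   51.3] [ 0.8 -0.1  0.2]
```

Emit:
play_rows:
  plan: "5 0 0 0 0 0.009 85;5 0 0 0 0 0.009 85;5 0 0 0 0 0.009 85;5 0 0 0 0 0.009 85;5 0 0 0 0 0.009 85;5 0 0 0 0 0.009 85;5 0 0 0 0 0.009 85;5 0 0 0 0 0.009 85"

```text
clock: 9.3
eef_pos: [608.6, -149.6, 51.4]
tcp_rot: [0.687, 0.726, -0.003, 0.004]
ft_force: [1.2, -2.9, -0.7]
grip_width: 0.993
```

```bash
python3 go.py 607 -102 51 1.577; python3 meas.py 5
```

```text
t 9.3 p [ 608.6 -149.6   51.4] yaw 1.6258 zaxis [ 0.0021 -0.0094 -1.    ] F [ 1.2 -2.9 -0.7] q [-0.34  0.58 -0.07  0.91 -0.01  1.18] w 0.9928344815004807
shift tool [47.6  1.  -0.1] rotvec [0.0018 0.0094 0.0488]
edge y=0.0068 x + -23.53 ; y@533 -19.9 y@600 -19.5 n=72 rms 0.53
shelf z 639.9282140636199
top conf 0.93 3062
rect [609.8 -80.9] [127.8 110.4] 3.26
[[542.7999877929688, -29.399999618530273], [549.0999755859375, -139.6999969482422], [676.7999877929688, -132.39999389648438], [670.5, -22.200000762939453]]
top scraper [(0.87, [604.9, -80.6, 62.3])]
top blade_corner_a [(0.88, [670.2, -24.4, 57.9]), (0.55, [537.4, -31.8, 58.1])]
top scraper_back [(0.6, [609.0, -134.4, 67.3])]
top shelf_edge [(0.82, [532.9, -19.6, 62.2])]
side conf 0.67 13023
rect [ 589.9 -340.6] [584.1 818.1] 13.3
[[211.60000610351562, -9.699999809265137], [399.79998779296875, -805.9000244140625], [968.2000122070312, -671.5], [779.9000244140625, 124.69999694824219]]
side scraper [(0.61, [603.1, -84.6, 61.0])]
side blade_corner_a [(0.9, [670.9, -25.6, 57.7]), (0.71, [542.3, -31.8, 59.9])]
side scraper_back [(0.62, [608.6, -135.1, 68.4]), (0.3, [656.4, -296.7, 61.0])]
side shelf_edge [(0.82, [532.3, -21.4, 57.2]), (0.61, [538.2, -35.1, 56.9]), (0.44, [465.6, -293.5, 60.6])]
9.9 [ 608.6 -150.4   51.3] [-0.   0.8 -0.6]
```

Emit:
play_rows:
  plan: "5 0 0 0 0 0.006 85;5 0 0 0 0 0.006 85;5 0 0 0 0 0.006 85;5 0 0 0 0 0.006 85;5 0 0 0 0 0.006 85;5 0 0 0 0 0.006 85;4 0 0 0 0 0.006 85;3 0 0 0 0 0.006 85"

```text
clock: 10.57
eef_pos: [607.5, -112.4, 51.4]
tcp_rot: [0.707, 0.707, -0.004, 0.006]
ft_force: [-0.0, -2.3, 0.3]
grip_width: 0.999
```

```bash
python3 go.py 607 -103 51 1.577; python3 meas.py 6
```

```text
t 10.5667 p [ 607.5 -112.4   51.4] yaw 1.5716 zaxis [ 0.0025 -0.014  -0.9999] F [-0.  -2.3  0.3] q [-0.28  0.56 -0.1   0.9  -0.01  1.29] w 0.9985959996881602
shift tool [ 9.4 -0.5  0.2] rotvec [ 0.0025  0.014  -0.0053]
edge y=-0.0180 x + 6.45 ; y@533 -3.2 y@600 -4.4 n=5 rms 1.26
shelf z 638.5086304745475
top conf 0.61 1872
rect [610.1 -29.5] [ 78.6 131.3] 88.89
[[543.7999877929688, -67.5], [675.0, -70.0], [676.5, 8.5], [545.2999877929688, 11.100000381469727]]
top scraper [(0.89, [607.2, -44.6, 59.8]), (0.24, [543.2, 11.6, 57.4])]
top blade_corner_a [(0.89, [676.8, 10.3, 59.4]), (0.62, [544.7, 9.9, 60.0])]
top scraper_back [(0.68, [465.6, -294.4, 61.6])]
top shelf_edge [(0.6, [533.5, -22.2, 62.7])]
side conf 0.6 1234
rect [608.7 -45.9] [137.3 123.1] 0.98
[[539.0, 14.399999618530273], [541.0999755859375, -108.5999984741211], [678.4000244140625, -106.30000305175781], [676.2999877929688, 16.799999237060547]]
side scraper [(0.93, [609.3, -50.8, 59.0])]
side blade_corner_a [(0.79, [672.0, 9.2, 58.4]), (0.58, [548.2, 8.0, 57.4])]
side scraper_back [(0.67, [605.5, -99.6, 67.9])]
side shelf_edge [(0.58, [533.6, -19.6, 58.7])]
11.1667 [ 607.5 -113.2   51.3] [-0.   0.7  0.2]
```

Emit:
play_rows:
  plan: "3 0 0 0 0 -0.002 85;3 0 0 0 0 -0.002 85;2 0 0 0 0 -0.001 85;2 0 0 0 0 0 85;0 0 0 0 0 0 85;0 0 0 0 0 0 85;-4 0 0 0 0 0 85;-8 0 0 0 0 0 85"

```text
clock: 11.83
eef_pos: [607.6, -114.4, 51.4]
tcp_rot: [0.704, 0.71, -0.004, 0.006]
ft_force: [-0.4, -0.8, -0.2]
grip_width: 0.992
```

```bash
python3 go.py 607 -150 51 1.577; python3 meas.py 7
```

```text
t 11.8333 p [ 607.6 -114.4   51.4] yaw 1.5784 zaxis [ 0.0025 -0.0151 -0.9999] F [-0.4 -0.8 -0.2] q [-0.28  0.56 -0.1   0.9  -0.01  1.28] w 0.9915682176308425
shift tool [-35.6  -0.9   0.9] rotvec [0.0024 0.0151 0.0014]
edge y=-0.2922 x + 126.84 ; y@533 -28.9 y@600 -48.5 n=6 rms 0.51
shelf z 638.9030298882261
top conf 0.72 2207
rect [611.1 -28.1] [127.7  92.3] 0.16
[[547.0999755859375, 17.899999618530273], [547.4000244140625, -74.4000015258789], [675.0999755859375, -74.0], [674.9000244140625, 18.200000762939453]]
top scraper [(0.76, [609.0, -34.4, 57.2])]
top blade_corner_a [(0.81, [675.1, 19.4, 61.0]), (0.55, [542.5, 19.9, 59.8])]
top scraper_back [(0.23, [490.6, 243.5, 4.8])]
top shelf_edge [(0.81, [534.8, -22.2, 62.4])]
side conf 0.8 1200
rect [608.5 -38.4] [134.9 119.6] 0.51
[[540.5999755859375, 20.799999237060547], [541.5999755859375, -98.80000305175781], [676.5, -97.5999984741211], [675.4000244140625, 22.0]]
side scraper [(0.91, [604.4, -40.1, 62.0]), (0.24, [532.6, -19.5, 58.3])]
side blade_corner_a [(0.96, [548.2, 18.0, 58.0]), (0.86, [674.9, 15.4, 59.9])]
side scraper_back [(0.67, [606.4, -91.5, 68.1])]
side shelf_edge [(0.96, [533.3, -23.0, 57.3])]
12.4333 [ 607.7 -114.9   51.4] [ 0.3 -0.6 -0.5]
```

Emit:
play_rows:
  plan: "-10 0 0 0 0 0 85;-15 0 0 0 0 0 85;-15 0 -2 0 0 0 85;0 0 -15 0 0 0 85;0 0 -30 0 0 0 85;0 0 -35 0 0 0 85;0 0 -35 0 0 0 85;0 0 -35 0 0 0 85"

```text
clock: 13.1
eef_pos: [600.5, -162.8, 199.5]
tcp_rot: [0.707, 0.707, -0.01, -0.002]
ft_force: [0.4, -0.0, -0.5]
grip_width: 0.997
```

Emit:
play_rows:
  plan: "0 0 -35 0 0 0 85;0 0 -35 0 0 0 85;-35 0 0 0 0 0 85;-35 0 0 0 0 0 85;-35 0 0 0 0 0 85;-35 0 0 0 0 0 85;-35 0 0 0 0 0 85;0 0 0 0 0 0 85"

```text
clock: 13.77
eef_pos: [601.7, -358.6, 292.5]
tcp_rot: [0.708, 0.706, -0.007, 0.012]
ft_force: [-0.8, 0.8, 0.0]
grip_width: 0.992
```

```bash
python3 go.py 607 -350 250 1.577; python3 meas.py 8; python3 - <<'E'
from h import *
for n in("side","top"):
    for t in ["tin_base","mould","bowl","separator","cutter","mug","jar"]:
        print(n,t,[(round(r["confidence"],2),np.round(r["location"],1).tolist()) for r in models.pinpoint(n,t)][:1])
E
```

```text
t 13.7667 p [ 601.7 -358.6  292.5] yaw 1.5666 zaxis [ 0.0057 -0.0268 -0.9996] F [-0.8  0.8  0. ] q [-0.62  0.67  0.72  1.6  -0.02  0.95] w 0.991917408567423
shift tool [ 9.8  5.  42.3] rotvec [ 0.0056  0.0268 -0.0103]
edge y=0.7871 x + -342.52 ; y@533 77.0 y@600 129.7 n=3 rms 1.37
shelf z 59.91246617229859
top conf 0.85 3497
rect [611.1 -37.7] [130.7 109.8] 1.28
[[544.5999755859375, 15.800000190734863], [547.0, -94.0], [677.7000122070312, -91.0999984741211], [675.2000122070312, 18.700000762939453]]
top scraper [(0.97, [608.2, -31.9, 57.5])]
top blade_corner_a [(0.75, [542.0, 17.5, 59.3]), (0.64, [676.0, 18.9, 59.0])]
top scraper_back [(0.76, [610.0, -89.3, 68.0])]
top shelf_edge [(0.78, [532.3, -23.5, 60.2])]
side conf 0.77 1262
rect [608.  -36.4] [135.9 125.9] 2.72
[[537.0999755859375, 23.200000762939453], [543.0999755859375, -102.5], [678.7999877929688, -96.0999984741211], [672.7999877929688, 29.700000762939453]]
side scraper [(0.55, [608.5, -38.8, 58.5])]
side blade_corner_a [(0.79, [547.2, 16.8, 61.2]), (0.67, [674.4, 14.8, 55.9])]
side scraper_back [(0.79, [607.8, -90.1, 69.8])]
side shelf_edge [(0.82, [533.5, -22.7, 60.5]), (0.22, [450.4, -124.2, 57.0])]
14.3667 [ 604.1 -349.3  294.3] [0.  0.6 1.3]
side tin_base [(0.84, [450.8, -125.8, 59.3])]
side mould [(0.74, [770.5, -143.5, 58.9])]
side bowl []
side separator [(0.9, [655.6, -296.8, 61.9])]
side cutter [(0.82, [465.2, -294.5, 59.9])]
side mug [(0.92, [493.3, 246.7, -3.5])]
side jar [(0.86, [667.3, 303.1, -0.4])]
top tin_base [(0.9, [450.1, -126.4, 63.5])]
top mould [(0.82, [766.0, -145.0, 60.0])]
top bowl [(0.98, [309.3, -241.9, 60.1])]
top separator [(0.6, [650.6, -297.7, 60.3])]
top cutter [(0.68, [464.6, -295.4, 61.4])]
top mug [(0.74, [492.0, 245.8, 3.4])]
top jar [(0.94, [664.3, 304.3, -1.4])]
```

View pics/top8m.png

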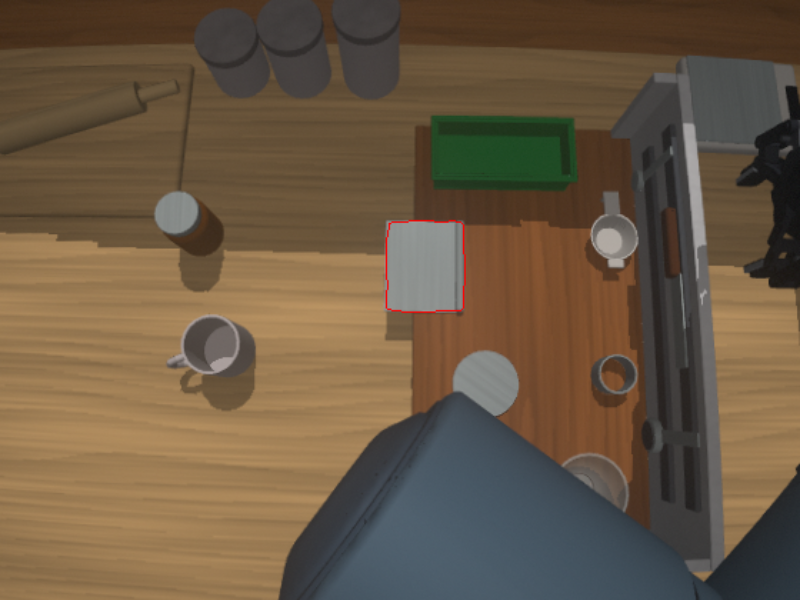

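View pics/side8.png

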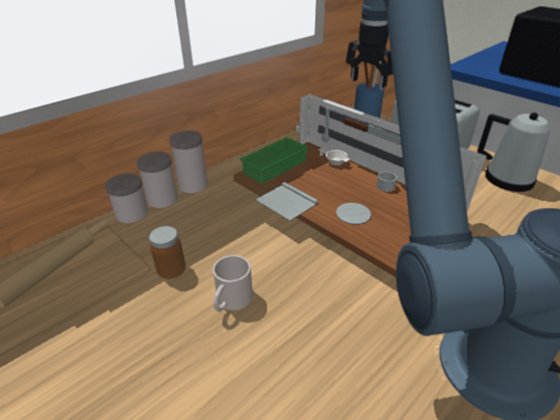

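The top picture shows the blade's front edge at col 386 and the shelf edge at col 414 (800 px picture), parallel to each other. That is about 38 mm of overhang. The hand is clear above and behind the panel, so I'm handing in.

```bash
python3 - <<'E'
from h import *
arm.hand_in(); print(sensors.state()["clock"])
E
```

```text
the job is handed in; nothing more can be done
the job is handed in; nothing more can be done
```

I pushed the scraper forward with both open fingertips behind its rolled edge, turning it square on the way. I then backed off, lifted over the panel, and handed in at about 15 s of the 42 s allowed.

**Overhang:** In the last check from the top camera, the blade corners were at y ≈ +16 to +19 mm and the shelf edge at about −20 mm. That puts both corners about 36–40 mm out, inside the 30–50 mm limits.

**Squareness:** The mask fit gave 0.02 rad and the edge line about 0.007 rad, so the scraper is square to within about 0.015 rad.

**Everything else:** The other seven things were found within about 6 mm of where they started, which is close to the networks' scatter. The hand was clear of everything, with no contact force.

**Checks that failed or disagreed:**
- **Side-camera mask fit:** it put the corners 5–13 mm farther out than the top camera. I took this as a loose outline, because its rectangles were also too large on earlier looks. The side camera's pinpoints gave +15 to +17 mm.
- **Edge-line fit:** it no longer worked once the scraper overhung the edge, so the edge position is from the earlier fits. Pinpoints of the edge ran 1–3 mm farther back.
- **Bowl:** only the top camera found it; the side camera never did.

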